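# Lay the retaining bar across the vial rack

### The job

Lay the retaining bar that is long enough across the two end posts of the vial rack, so that it keeps the vials from coming out: grip rib up, resting flat in both open saddles and about centred end to end. Leave the other, shorter bar where it lies and let go of the bar when it is seated.

Things in the scene. Friction and masses are not known exactly. Their poses are not given: they have to be found in the camera images.
- long_bar_mid (a point): Centre of the loose long bar, half-way up, 17 mm above the bench it lies on. Aluminium, 200 mm long (x axis), 22 wide (y), 14 high, with a grip rib on top in the middle (60 long, 22 wide, flush with the bar's sides); 34 high over all. z up, rib up. About 0.2 kg. Grasp across the width at the rib; either way round in the rack is right.
- rack_seat (a point): Vial rack, fixed: point midway between its saddles, on their floor level, 62 mm above the bench; z up. Posts 24 mm thick stand at x = -75 and +75 mm; each has on top an open saddle 42 wide (y) between cheeks 8 thick, 14 high. The bar lies along x; seated, its centre is 17 mm above this point. Base 230 x 72 mm; three vials between the posts, tops at most 54 mm above the bench.
- short_bar_mid (a point): Centre of the short bar, half-way up (17 mm above the bench): same section and rib as the long bar, but only 110 mm long (x axis), too short to span the posts. Loose; leave it where it lies.

How it is judged:
At the end, for the whole second after the job is handed in: The long bar lies rib up on the floors of both saddles: its middle within 20 mm of the rack's middle along the rack, within 14 mm across it and within 5 mm of its seated height, parallel to the rack to about 11 degrees and level to about 4.5 degrees (x of long_bar_mid in the frame of rack_seat between -0.02 and 0.02 m and y of long_bar_mid in the frame of rack_seat between -0.014 and 0.014 m and z of long_bar_mid in the frame of rack_seat between 0.012 and 0.022 m and angle between the x axis of long_bar_mid and the x axis of rack_seat, either way round below 0.2 rad and angle between long_bar_mid's own z axis and vertical below 0.08 rad); the robot touches nothing.
It fails at once if the short bar is moved by more than 20 mm (distance of short_bar_mid from where it was at the start of the episode above 0.02 m).
It also fails if it takes over 35 s, if anything falls off the work surface, if the arm or the gripper's body presses on something with over 40 N, if the wrist force passes 120 N, or if a joint passes its speed limit or range.

### The arm

A 6-joint arm with a two-finger parallel gripper is mounted at the origin on a cart in front of the work surface, level with it; the furniture and walls round the work are solid. World frame = base frame: x ahead of the robot, y to its left, z up, the work surface at z = 0. Lengths are in m, angles in rad, forces in N, time in s.
With the tool pointing down it reaches from about 0.15 to 0.775 m from the base axis. Payload 6.1 kg.
Tool frame: the origin (TCP) lies on the mounting face of the last link; the fingertips stand 173 mm ahead of it and the grasp point (between the pads) lies 155 mm ahead of it; z points along the fingers, y is the line along which they close (so a half turn about z gives the same grasp; the last joint's range is limited). The gripper opens to 85 mm and grips with 20 to 120 N. Pads are 22 mm wide; open, the fingers measure 114 mm over their backs; the gripper's body (76 mm by 85 mm) begins 54 mm behind the grasp point. The pads swing forward as they close: fully open they stand 13 mm farther back than shut.
Start: joints at [-1.346, 0.126, -0.04, 1.405, 0, 1.571], TCP at [0.117, -0.512, 0.405] pointing down, gripper open.
Joint ranges: [-2.72, 2.72], [-0.95, 1.95], [-1.27, 1.35], [-1.78, 2.02], [-1.46, 1.47], [-3.14, 3.14]. Speed limits (rad/s): [2.39, 2.39, 3.01, 3.14, 3.14, 3.14].

### API

Orientations are given as a rotation vector (axis times angle).
In Python, from rig import robot gives the robot as it stands. The module is installed in compiled form; this text tells all that it offers.
- The arm moves only by the tool move_arm, never from a script. Its argument "series" is a list that holds one entry, the list of rows, each a list of 7 numbers: the opening in per cent of the stroke, from 0 (shut) to 100 (fully open), then the shift along the tool's x, y, z in m, then the turn, a rotation vector about the tool's x, y, z in degrees. In form: [[[fingers, x, y, z, wx, wy, wz], ...]]. A call has 1 to 20 rows; each row is the pose to reach, as a shift and turn from the pose commanded when the call began, along the tool's axes at that moment; what a row does not reach only later rows make up. A row lasts 1/8 s, in which the tool goes at most 62.5 mm and 10.7 degrees, less where a joint would pass 70% of its speed; a pose out of reach is approached as far as the arm can. A call with a gripper value outside its range is refused whole. The fingers move at their own pace and stop on an object; the grip force is fixed at half the most. Time passes only in rows, so rows that repeat a pose let the fingers close. It gives the time, the measured TCP pose, the force, the opening and the grip force at its end, in the units of the state.
- robot.get_state(): the state, without advancing time (a new reading comes with each control period).
- robot.snapshot(name): name is "scene" or "top" or "wrist"; returns a dict with "image" (420x560x3 uint8, red, green, blue), "intrinsics" (3x3 intrinsics, pixels), "position" and "rotation" of the camera in the world. Camera axes: x right, y down, z forward; pixel columns grow to the right and rows downward; lengths in m; the calibration is good to about 2 mm. A picture is of the moment at which its call begins. There is no depth.
- robot.sign_off(): hands the job in; it is judged then, once.
Trained networks look in the newest picture that a camera, given by its name, has taken for a name from the list of things; names that differ only in an ending like _2 or _b are one class to them, and where a whole thing is asked for, a point or a joint stands for the part that bears it (a point fixed in the world has none). Each returns a list of dicts, best first, with "score" (0 to 1); they miss things now and then, are a little off and sometimes report something else, mostly with a low value. They report only what shows in the picture. A call takes as long as a camera call.
- robot.recognise(name, camera): "box" ([left, top, width, height] in pixels, round what is visible of it).
- robot.masks_of(name, camera): "pixels" (420x560 bool, what is visible of it) and "box" ([left, top, width, height] in pixels, round what is visible of it).
The state is a dict: "time_s": time; "qpos": joint angles; "joint_velocities": joint speeds; "joint_torque": joint torques, N m; "eef_pos": TCP position; "eef_rot": TCP orientation; "force": force on the tool from outside, world axes, zero at the start; "ft_torque": the same for the moment, N m; "opening": finger opening in m; "gripper_force": force on a finger pad.
Only numpy, scipy, OpenCV 4.12 (cv2) and the standard library are available. Lean on these libraries where they do the work, as an engineer would, in place of code of your own. Each camera call takes 0.05 s, during which the arm holds its last target. There are 200 camera calls.

## Working session

There is one attempt and no reset: what is moved stays moved. The work goes in short steps, Python scripts to look and compute and a tool call to move; the robot and the scene stay as the last step left them, time stands still between calls to the robot, and variables do not carry over. Pictures are saved under pics/ and viewed, at most 10 in all, crops included, and the job is handed in when it is done.

Besides the shell and the picture viewer there is one more tool, called in YAML: its name, and indented under it one key for each argument. move_arm: Moves the arm, as the interface text tells. Its arguments: {"type":"object","properties":{"series":{"type":"array","items":{"type":"array","items":{"type":"array","items":{"type":"number"}}}}},"required":["series"]}

```bash
mkdir -p pics; cat > h.py <<'E'
import numpy as np, cv2
from rig import robot
def snap(n,f=None):
    s=robot.snapshot(n)
    if f: cv2.imwrite('pics/'+f,s['image'][:,:,::-1])
    return s
def ray(s,uv,z):
    K=np.array(s['intrinsics']);R=np.array(s['rotation']);p=np.array(s['position'])
    if R.size!=9: R=cv2.Rodrigues(R)[0]
    d=R@np.linalg.inv(K)@np.array([uv[0],uv[1],1.])
    return p+d*(z-p[2])/d[2]
def proj(s,P):
    K=np.array(s['intrinsics']);R=np.array(s['rotation']);p=np.array(s['position'])
    c=K@R.T@(np.array(P)-p); return c[:2]/c[2]
E
python3 - <<'E'
from h import *
for n in ['scene','top']:
    s=snap(n,n+'0.png'); print(n,s['position'],s['rotation'],s['intrinsics'])
    for t in ['long_bar_mid','short_bar_mid','rack_seat']:
        for m in robot.masks_of(t,n)[:3]:
            px=np.argwhere(m['pixels'])[:,::-1]
            print(t,m['score'],m['box'],px.mean(0),cv2.minAreaRect(px.astype(np.float32)))
st=robot.get_state();print(st['time_s'],st['eef_pos'],st['eef_rot'],st['force'])
E
```

```text
scene [0.06553758 0.37745963 0.64795463] [-1.10629642  2.35520835 -1.03272598] [[432.75632316   0.         279.11780897]
 [  0.         432.75632316 209.61940779]
 [  0.           0.           1.        ]]
long_bar_mid 0.56 [311.8, 162.6, 59.4, 56.2] [341.39789474 189.92631579] ((342.58758544921875, 188.678955078125), (76.11172485351562, 16.988880157470703), 41.08175277709961)
short_bar_mid 0.82 [270.4, 194.9, 38.5, 37.1] [288.92231405 212.40661157] ((290.0000305175781, 212.50001525878906), (44.547725677490234, 16.263456344604492), 45.0)
rack_seat 0.64 [168.1, 212.3, 61.4, 114.3] [195.84467665 273.57667326] ((192.85498046875, 268.2526550292969), (108.73184204101562, 42.0794677734375), 73.0091781616211)
top [ 0.36577826 -0.0216608   0.93872266] [-2.15312004  2.11359199 -0.23721495] [[443.39899115   0.         269.5740481 ]
 [  0.         443.39899115 203.50108447]
 [  0.           0.           1.        ]]
long_bar_mid 0.74 [341.3, 153.2, 18.4, 88.4] [348.74152953 197.74927396] ((349.3315734863281, 197.77664184570312), (13.060937881469727, 91.30875396728516), 6.76617431640625)
short_bar_mid 0.8 [273.7, 166.0, 16.2, 49.3] [281.93391304 188.40521739] ((282.0603332519531, 189.0350341796875), (12.600414276123047, 50.46403503417969), 3.5763344764709473)
short_bar_mid 0.31 [134.8, 134.6, 72.2, 114.1] [170.26714207 191.46791004] ((167.7407989501953, 189.96527099609375), (42.26478958129883, 107.9946060180664), 23.00887107849121)
rack_seat 0.6 [135.5, 136.5, 70.8, 111.1] [170.41770321 191.16054382] ((168.10667419433594, 189.59841918945312), (40.58523178100586, 107.49676513671875), 23.40468978881836)
0.4 [ 0.11702367 -0.51176879  0.40459942] [-3.12158053e+00 -3.52328831e-01  2.53311230e-05] [-0.00415853  0.7190264   0.06986835]
```

View pics/top0.png

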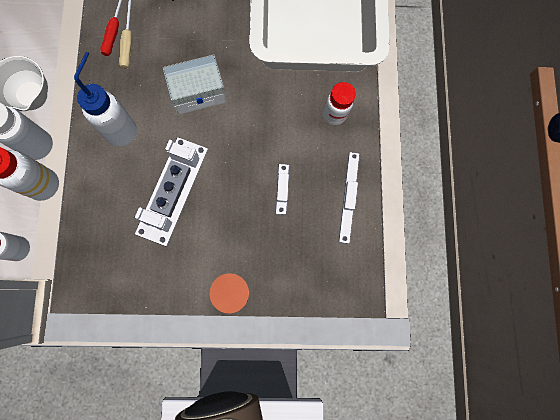

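View pics/scene0.png

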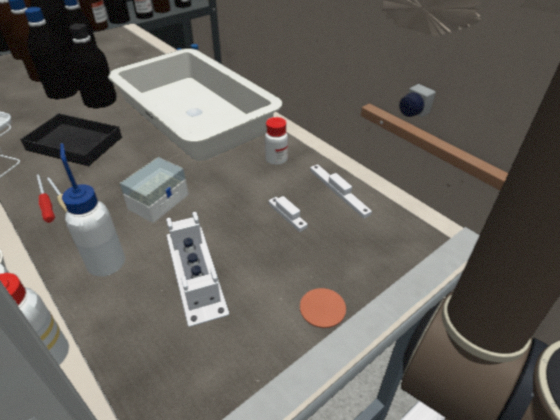

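```bash
python3 - <<'E'
from h import *
s=snap('top')
def axis(n,z):
    m=robot.masks_of(n,'top')[0]['pixels']; r=cv2.minAreaRect(np.argwhere(m)[:,::-1].astype(np.float32))
    W=np.array([ray(s,c,z)[:2] for c in cv2.boxPoints(r)])
    e1,e2=W[1]-W[0],W[2]-W[1]; a=max(e1,e2,key=np.linalg.norm)
    print(n,W.mean(0),np.degrees(np.arctan2(a[1],a[0])),np.linalg.norm(e1),np.linalg.norm(e2))
axis('long_bar_mid',.014);axis('short_bar_mid',.014);axis('rack_seat',.03)
st=robot.get_state();R=cv2.Rodrigues(np.array(st['eef_rot']))[0];print(R.round(3),st['opening'])
E
```

```text
long_bar_mid [ 0.564703   -0.21822332] -6.608557798787815 0.20048270565059298 0.02887675790346561
short_bar_mid [ 0.57997823 -0.07394674] -2.4760926661775806 0.10862114359751827 0.0235520240556738
rack_seat [0.57013511 0.16298749] -19.669312070750873 0.22721827646499088 0.08720605648481469
[[ 0.975  0.223  0.   ]
 [ 0.223 -0.975 -0.   ]
 [ 0.     0.    -1.   ]] 0.08532363627589086
```

The top view shows the rack at px (170,191), the short bar at (282,189) and the long bar at (349,198). Their measured lengths of 0.200, 0.109 and 0.227 m match the given sizes. Next I hover over the long bar.

move_arm:
  series:
    - [[60, 0.502, -0.187, 0.055, 0, 0, 19.5], [60, 0.502, -0.187, 0.055, 0, 0, 19.5], [60, 0.502, -0.187, 0.055, 0, 0, 19.5], [60, 0.502, -0.187, 0.055, 0, 0, 19.5], [60, 0.502, -0.187, 0.055, 0, 0, 19.5], [60, 0.502, -0.187, 0.055, 0, 0, 19.5], [60, 0.502, -0.187, 0.055, 0, 0, 19.5], [60, 0.502, -0.187, 0.055, 0, 0, 19.5], [60, 0.502, -0.187, 0.055, 0, 0, 19.5], [60, 0.502, -0.187, 0.055, 0, 0, 19.5], [60, 0.502, -0.187, 0.055, 0, 0, 19.5], [60, 0.502, -0.187, 0.055, 0, 0, 19.5], [60, 0.502, -0.187, 0.055, 0, 0, 19.5], [60, 0.502, -0.187, 0.055, 0, 0, 19.5], [60, 0.502, -0.187, 0.055, 0, 0, 19.5], [60, 0.502, -0.187, 0.055, 0, 0, 19.5]]

```text
time_s: 2.6
eef_pos: [0.5646, -0.2177, 0.3497]
eef_rot: [3.136, -0.182, 0.0]
force: [1.2, -0.2, 0.7]
opening: 0.0509
gripper_force: 0.0
```

```bash
python3 - <<'E'
from h import *
st=robot.get_state();R=cv2.Rodrigues(np.array(st['eef_rot']))[0]
print(st['time_s'],st['eef_pos'],R.round(3),np.round(st['qpos'],3),st['opening'])
s=snap('wrist','w1.png');print(s['position'],s['rotation'])
for m in robot.masks_of('long_bar_mid','wrist')[:2]:
    r=cv2.minAreaRect(np.argwhere(m['pixels'])[:,::-1].astype(np.float32))
    W=np.array([ray(s,c,.014)[:2] for c in cv2.boxPoints(r)]);e1,e2=W[1]-W[0],W[2]-W[1];a=max(e1,e2,key=np.linalg.norm)
    print(m['score'],r,W.mean(0),np.degrees(np.arctan2(a[1],a[0])),np.linalg.norm(e1),np.linalg.norm(e2))
E
```

```text
2.6 [ 0.56460099 -0.21767769  0.34974668] [[ 0.993 -0.115  0.   ]
 [-0.115 -0.993 -0.   ]
 [ 0.     0.    -1.   ]] [-0.368  0.282  0.034  1.322 -0.     2.889] 0.05086385136038797
[ 0.63549168 -0.22696007  0.31787023] [ 1.95042196 -2.19216597 -0.31381004]
0.81 ((277.0, 185.5), (199.0, 24.0), 90.0) [ 0.56546318 -0.21955534] 173.96022433656861 0.02143244538488883 0.19849016868652156
```

View pics/w1.png

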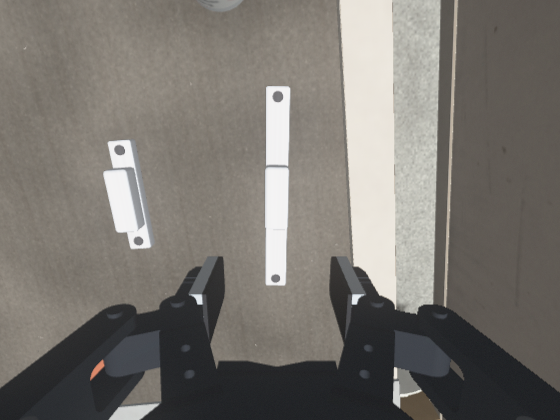

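The wrist view shows the long bar upright at px (277,186), rib up and centred between the fingers. The last joint is near its limit, so I make a half turn now to leave room for the rack's heading.

move_arm:
  series:
    - [[60, 0.001, 0.002, 0.0, 0, 0, -10], [60, 0.001, 0.002, 0.0, 0, 0, -20], [60, 0.001, 0.002, 0.0, 0, 0, -30], [60, 0.001, 0.002, 0.0, 0, 0, -40], [60, 0.001, 0.002, 0.01, 0, 0, -50], [60, 0.001, 0.002, 0.01, 0, 0, -60], [60, 0.001, 0.002, 0.02, 0, 0, -70], [60, 0.001, 0.002, 0.02, 0, 0, -80], [60, 0.001, 0.002, 0.03, 0, 0, -90], [60, 0.001, 0.002, 0.03, 0, 0, -100], [60, 0.001, 0.002, 0.04, 0, 0, -110], [60, 0.001, 0.002, 0.04, 0, 0, -120], [60, 0.001, 0.002, 0.05, 0, 0, -130], [60, 0.001, 0.002, 0.05, 0, 0, -140], [60, 0.001, 0.002, 0.06, 0, 0, -150], [60, 0.001, 0.002, 0.06, 0, 0, -160], [60, 0.001, 0.002, 0.06, 0, 0, -170], [60, 0.001, 0.002, 0.06, 0, 0, -180], [60, 0.001, 0.002, 0.06, 0, 0, -180.6], [60, 0.001, 0.002, 0.06, 0, 0, -180.6]]

```text
time_s: 5.2
eef_pos: [0.5655, -0.2196, 0.2897]
eef_rot: [-0.169, -3.137, -0.0]
force: [-0.6, -0.4, 0.1]
opening: 0.0512
gripper_force: 0.0
```

```bash
python3 - <<'E'
from h import *
st=robot.get_state();R=cv2.Rodrigues(np.array(st['eef_rot']))[0]
print(st['time_s'],st['eef_pos'],R.round(3),np.round(st['qpos'],3),st['opening'])
E
```

```text
5.2 [ 0.56550916 -0.21964886  0.28967826] [[-0.994  0.107 -0.   ]
 [ 0.107  0.994  0.   ]
 [ 0.     0.    -1.   ]] [-0.37   0.301 -0.074  1.196  0.    -0.263] 0.05118183658273201
```

Now I descend 0.11 m, close on the rib, then lift.

move_arm:
  series:
    - [[60, 0, 0, 0.04, 0, 0, 0], [60, 0, 0, 0.08, 0, 0, 0], [60, 0, 0, 0.1, 0, 0, 0], [60, 0, 0, 0.11, 0, 0, 0], [60, 0, 0, 0.11, 0, 0, 0], [0, 0, 0, 0.11, 0, 0, 0], [0, 0, 0, 0.11, 0, 0, 0], [0, 0, 0, 0.11, 0, 0, 0], [0, 0, 0, 0.11, 0, 0, 0], [0, 0, 0, 0.11, 0, 0, 0], [0, 0, 0, 0.11, 0, 0, 0]]

```text
time_s: 6.58
eef_pos: [0.566, -0.2199, 0.1812]
eef_rot: [0.165, 3.135, -0.001]
force: [-0.3, 1.2, 6.1]
opening: 0.0209
gripper_force: 60.3
```

move_arm:
  series:
    - [[0, 0, 0, -0.03, 0, 0, 0], [0, 0, 0, -0.08, 0, 0, 0], [0, 0, 0, -0.14, 0, 0, 0], [0, 0, 0, -0.2, 0, 0, 0], [0, 0.022, 0.05, -0.22, 0, 0, 0], [0, 0.022, 0.1, -0.22, 0, 0, 4], [0, 0.022, 0.15, -0.22, 0, 0, 8], [0, 0.022, 0.2, -0.22, 0, 0, 12], [0, 0.022, 0.249, -0.22, 0, 0, 13.6], [0, 0.022, 0.249, -0.22, 0, 0, 13.6], [0, 0.022, 0.249, -0.22, 0, 0, 13.6], [0, 0.022, 0.249, -0.22, 0, 0, 13.6]]

```text
time_s: 8.07
eef_pos: [0.5696, 0.0292, 0.3996]
eef_rot: [-0.537, -3.095, 0.001]
force: [0.5, -0.3, -3.4]
opening: 0.0211
gripper_force: 59.6
```

```bash
python3 - <<'E'
from h import *
st=robot.get_state();R=cv2.Rodrigues(np.array(st['eef_rot']))[0]
print(st['time_s'],st['eef_pos'],R.round(3),np.round(st['qpos'],3),st['opening'],st['gripper_force'])
s=snap('wrist','w2.png');np.savez('w2.npz',**{k:s[k] for k in('intrinsics','rotation','position')});print(s['position'])
for m in robot.masks_of('rack_seat','wrist')[:2]:
    r=cv2.minAreaRect(np.argwhere(m['pixels'])[:,::-1].astype(np.float32)); print(m['score'],r)
E
```

```text
8.075 [0.56961385 0.02919067 0.39959527] [[-0.941  0.337 -0.   ]
 [ 0.337  0.941 -0.   ]
 [ 0.    -0.    -1.   ]] [ 0.051  0.213  0.053  1.412 -0.     0.395] 0.02108200690060637 59.62101470679045
[0.50246215 0.05220046 0.3677304 ]
0.74 ((406.52410888671875, 137.63668823242188), (97.71859741210938, 214.44863891601562), 4.474896430969238)
```

View pics/w2.png

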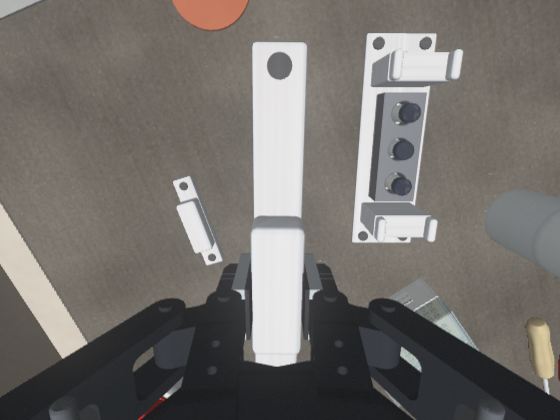

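The bar is gripped level by its rib, and the rack posts are at about px (427,67) and (407,229). I enlarge that part to mark the cheek tops.

```bash
python3 - <<'E'
import cv2
a=cv2.imread('pics/w2.png')[30:255,340:480]
top=cv2.resize(a[0:70],None,fx=5.5,fy=5.5,interpolation=cv2.INTER_CUBIC)
cv2.imwrite('pics/c2.png',cv2.resize(a[10:65,40:130],(810-10,489),interpolation=cv2.INTER_CUBIC)); cv2.imwrite('pics/c3.png',cv2.resize(a[165:220,15:105],(800,489),interpolation=cv2.INTER_CUBIC))
E
```

```text
(no output)
```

View pics/c2.png

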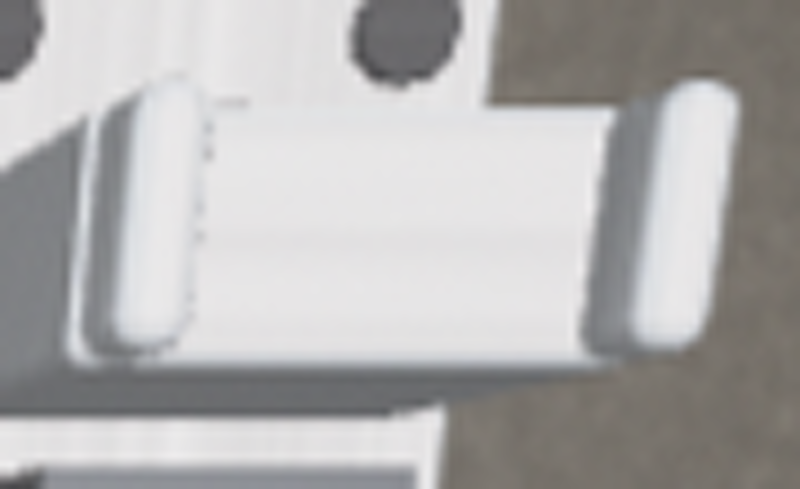

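View pics/c3.png

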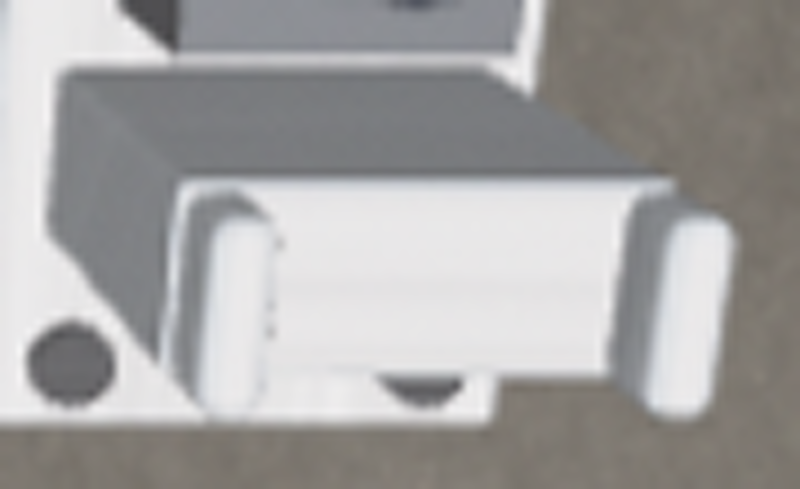

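```bash
python3 - <<'E'
from h import *
s=np.load('w2.npz')
p=[ray(s,u,.076)[:2] for u in [(398,63.85),(457.3,64.2),(381.7,230.5),(432.6,230.4)]]
n,f=(p[0]+p[1])/2,(p[2]+p[3])/2; c=(n+f)/2; a=np.arctan2(*(n-f)[::-1])
print(np.round(p,4),c,np.degrees(a),np.linalg.norm(n-f),np.linalg.norm(p[0]-p[1]),np.linalg.norm(p[2]-p[3]))
t=np.array([.56961,.02919]);R=np.array([[-.941,.337],[.337,.941]])
for u in [(253,43),(307,43),(255,180),(303,180)]: print('bar in tool',R.T@(ray(s,u,.2336)[:2]-t))
print('shift tool',R.T@(c-np.array([.57,.03])))
E
```

```text
[[0.4937 0.1632]
 [0.5109 0.21  ]
 [0.6335 0.1131]
 [0.6501 0.1596]] [0.57205094 0.1614832 ] 160.1852186619349 0.14827229796022606 0.0498958464840967 0.04942986173925111
bar in tool [ 0.09922862 -0.01024281]
bar in tool [0.09920847 0.01031003]
bar in tool [ 0.0464981  -0.01051685]
bar in tool [0.04649456 0.00998263]
shift tool [0.04237991 0.12441686]
```

The rack fits its given sizes (posts 148 mm apart, cheeks 50 mm), with its middle at (0.572, 0.161) and heading 160°. The bar sits centred in the hand.

move_arm:
  series:
    - [[0, 0.02, 0.06, 0, 0, 0, 0], [0, 0.042, 0.11, 0.02, 0, 0, 0], [0, 0.042, 0.125, 0.04, 0, 0, 0], [0, 0.042, 0.125, 0.08, 0, 0, 0], [0, 0.042, 0.125, 0.1, 0, 0, 0], [0, 0.042, 0.125, 0.12, 0, 0, 0], [0, 0.042, 0.125, 0.135, 0, 0, 0], [0, 0.042, 0.125, 0.145, 0, 0, 0], [0, 0.042, 0.125, 0.15, 0, 0, 0], [0, 0.042, 0.125, 0.153, 0, 0, 0], [0, 0.042, 0.125, 0.155, 0, 0, 0], [0, 0.042, 0.125, 0.155, 0, 0, 0]]

```text
time_s: 9.68
eef_pos: [0.5722, 0.1621, 0.2449]
eef_rot: [0.535, 3.095, 0.0]
force: [-0.2, 0.8, -2.2]
opening: 0.0208
gripper_force: 59.8
```

```bash
python3 - <<'E'
from h import *
snap('scene','s3.png')
im=cv2.imread('pics/s3.png')[170:340,130:270];cv2.imwrite('pics/s3c.png',cv2.resize(im,None,fx=3.5,fy=3.5))
st=robot.get_state();print(st['force'],st['qpos'])
E
```

```text
[-0.05521881 -0.29422585 -1.802724  ] [ 2.76164133e-01  2.99831220e-01 -1.75963905e-01  1.09451360e+00
 -6.23489481e-06  6.18504471e-01]
```

View pics/s3c.png

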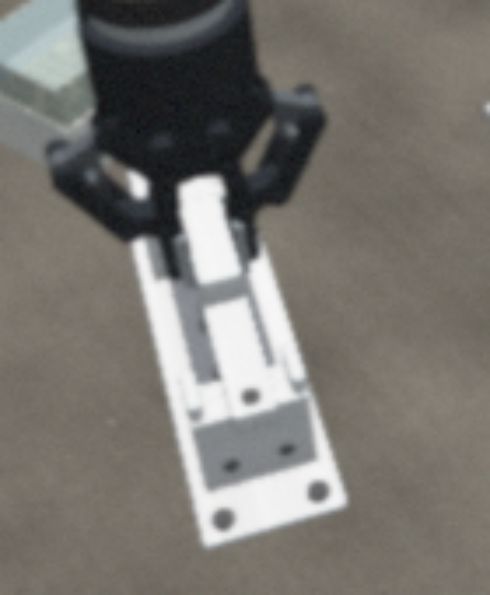

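The bar is between the cheeks of the near saddle, at about crop px (250,390), and there is no contact yet. I lower the last few millimetres.

move_arm:
  series:
    - [[0, 0, 0, 0.001, 0, 0, 0], [0, 0, 0, 0.002, 0, 0, 0], [0, 0, 0, 0.003, 0, 0, 0], [0, 0, 0, 0.003, 0, 0, 0]]

```text
time_s: 10.22
eef_pos: [0.572, 0.1621, 0.2432]
eef_rot: [0.535, 3.095, 0.001]
force: [-3.8, -0.8, 6.8]
opening: 0.0213
gripper_force: 61.1
```

Contact is felt: the vertical force went from -2 to +7 N at the expected height. I release and go up.

move_arm:
  series:
    - [[60, 0, 0, 0, 0, 0, 0], [60, 0, 0, 0, 0, 0, 0], [60, 0, 0, 0, 0, 0, 0], [60, 0, 0, 0, 0, 0, 0], [60, 0, 0, 0, 0, 0, 0], [60, 0, 0, -0.02, 0, 0, 0], [60, 0, 0, -0.06, 0, 0, 0], [60, 0, 0, -0.11, 0, 0, 0], [60, 0, 0, -0.16, 0, 0, 0], [60, 0.0, -0.05, -0.16, 0, 0, 0], [60, 0.0, -0.11, -0.16, 0, 0, 0], [60, 0.0, -0.16, -0.16, 0, 0, 0], [60, 0.0, -0.16, -0.16, 0, 0, 0], [60, 0.0, -0.16, -0.16, 0, 0, 0]]

```text
time_s: 11.98
eef_pos: [0.5185, 0.0114, 0.4019]
eef_rot: [0.536, 3.095, 0.001]
force: [-0.6, 0.4, 0.6]
opening: 0.0514
gripper_force: 0.0
```

```bash
python3 - <<'E'
from h import *
s=snap('wrist','w4.png')
for m in robot.masks_of('long_bar_mid','wrist')[:2]:
    r=cv2.minAreaRect(np.argwhere(m['pixels'])[:,::-1].astype(np.float32))
    W=np.array([ray(s,c,.076)[:2] for c in cv2.boxPoints(r)]);e1,e2=W[1]-W[0],W[2]-W[1];a=max(e1,e2,key=np.linalg.norm)
    print(m['score'],r,W.mean(0),np.degrees(np.arctan2(a[1],a[0])),np.linalg.norm(e1),np.linalg.norm(e2))
E
```

```text
0.8 ((448.1658935546875, 186.74765014648438), (40.70143127441406, 207.99835205078125), 8.45502758026123) [0.57100505 0.16280167] 159.57466040508567 0.19773035997640137 0.03579575180070263
```

View pics/w4.png

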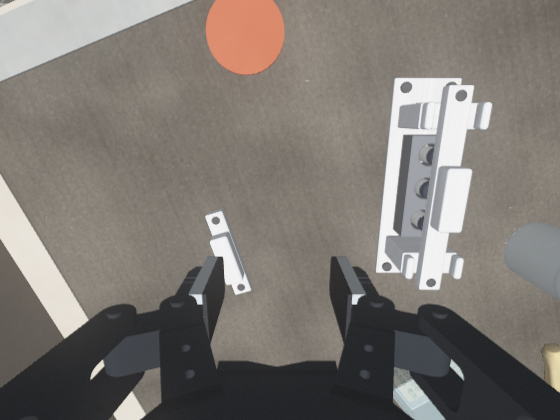

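The picture shows the long bar, centred at px (448,187), lying in both saddles with its rib up. It measures within 2 mm and 1° of the rack, and the short bar at (228,255) is undisturbed.

```bash
python3 -c "
from rig import robot
print(robot.sign_off())"
```

```text
the job is handed in; nothing more can be done
None
```

The long bar lies rib up in both saddles, measured within about 2 mm and 1° of the rack's middle; the gripper has let go, the short bar was left alone, and the job was handed in at about 12 s (no verdict was returned).

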